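# Pull-gauge check of a ball bearing

### The job

Lay the middle-sized of the three loose ball bearings flat in the bench tester, between the two pins and the anvil, then draw the tester's sprung handle out until the anvil has pulled the bearing up against the pins and the pointer stands between the two long marks (12 N), and hold it there for at least a second. Then ease the handle back until the pointer is at zero, without letting it snap back, and lay the bearing flat in the shallow open blue tray standing by itself beside the tester. Never draw the pointer past the last mark, do not drop the bearing, and leave the other two bearings where they are.

Things in the scene. Friction and masses are not known exactly. Their poses are not given: they have to be found in the camera images.
- bearing: the ball bearing to check, the middle-sized of three that look alike (steel rings, red seal between): 52 mm outside diameter, 25 mm bore, 15 mm high, lying flat; origin at the centre of its underside, z up along its axis
- bearing_small: small bearing, 35 mm outside diameter, 11 mm high, to be left alone; origin at the centre of its underside
- bearing_large: large bearing, 72 mm outside diameter, 17 mm high, to be left alone; origin at the centre of its underside
- tester: bench tester, fixed to the bench: aluminium base plate 230 mm long (x from -100 to +130 mm), 112 mm wide, top 12 mm above the bench, with a groove along its middle in which the draw bar runs. Origin on the bench; its -x axis is the direction in which the handle is pulled. Two upright steel pins, 10 mm in diameter, 14 mm high above the plate, stand at x = 30 mm, y = +-18 mm
- nest (a point): point on the tester's plate top (z = 12 mm) where the centre of the 52 mm bearing's underside is when the bearing touches both pins, 25 mm behind (+x of) the pins. The free room for the bearing between pins and anvil is 18 to 28 mm longer than the bearing; axes as the tester's
- carriage: sliding carriage: draw bar, steel anvil (44 mm wide, top 31 mm above the bench, face at x = 109 mm of this frame, looking to -x) and white gauge barrel (x from -65 to +12 mm, 30 mm wide, top 35 mm above the bench). Its frame is the tester's, shifted 0 to 10 mm towards -x at the start; it slides up to 45 mm to -x against about 1.5 N of friction and stays where left
- anvil_face (a point): centre of the anvil's face, 20 mm above the bench, on the carriage
- puller (a joint): how far the sprung handle, with the pointer, is drawn out of the gauge barrel (m): 0 at the zero mark, range to 0.055, spring 333 N/m. Short marks at 0, 12, 24 and 48 mm (the last mark, 16 N); the two long marks, right across the barrel, are at 32 and 40 mm, so that 36 mm is 12 N
- bar (a point): centre of the black grip bar of the stirrup-shaped handle, 28 mm above the bench: 76 mm long across the pull (tester's y), 14 mm thick along the pull, 16 mm high. Two 8 mm steel arms (y = +-32 mm) run back from its ends past both sides of the barrel; 46 mm free between the bar and the barrel, 56 mm between the arms. Axes as the tester's
- pointer (a point): middle of the pointer, a wire across the top of the gauge barrel from arm to arm of the handle, 38 mm above the bench; it moves with the handle
- tray: shallow open blue tray, fixed, 150 (its x) x 190 (its y) mm, 32 mm high, walls and floor 4 to 5 mm thick; empty; origin at the centre of its underside
Things that resemble listed ones, but are neither listed nor needed, are in the scene too. Of the things shaped like the tray, the blue one is meant.

How it is judged:
By the outcome, as a careful person would: the job done as asked, in the order asked, and still so for the second after the job is handed in, with the robot touching nothing.
It also fails if it takes over 70 s, if anything falls off the work surface, if the arm or the gripper's body presses on something with over 40 N, if the wrist force passes 120 N, or if a joint passes its speed limit or range.

### The arm

A 6-joint arm with a two-finger parallel gripper is mounted at the origin on the work surface. World frame = base frame: x ahead of the robot, y to its left, z up, the work surface at z = 0. Lengths are in m, angles in rad, forces in N, time in s.
With the tool pointing down it reaches from about 0.3 to 0.875 m from the base axis. Payload 6.4 kg.
Tool frame: the origin (TCP) lies midway between the tips of the shut fingers; the grasp point (between the pads) lies 19 mm behind it; z points along the fingers, y is the line along which they close (so a half turn about z gives the same grasp; the last joint's range is limited). The gripper opens to 88 mm and grips with 3 to 60 N. Pads are 18 mm wide; open, the fingers measure 123 mm over their backs; the gripper's body (75 mm by 187 mm) begins 45 mm behind the grasp point.
Start: joints at [1.043, 0.181, 1.607, -0, 1.354, -0.206], TCP at [0.182, 0.546, 0.212] pointing down, gripper open.
Joint ranges: [-2.99, 2.99], [-0.89, 2.07], [0.3, 2.58], [-1.14, 4.28], [0, 2.63], [-3.12, 3.12]. Speed limits (rad/s): [2.57, 2.57, 3.01, 3.14, 3.14, 3.14].

### API

Orientations are given as a rotation vector (axis times angle).
In Python, from station import r gives the robot as it stands. The module is installed in compiled form; this text tells all that it offers.
- The arm moves only by the tool play_rows, never from a script. Its argument "series" is one flat list of numbers, 4 for each row, row after row: the shift along the tool's x, y, z in cm, then the turn about the tool's z in rad. A call has exactly 10 rows; each row shifts and turns the commanded pose from where the row before left it, along the tool's axes as they then stand; what a row does not reach is not made up. A row lasts 1/12 s, in which the tool goes at most 41.7 mm and 7.16 degrees, less where a joint would pass 70% of its speed; a pose out of reach is approached as far as the arm can. A call is refused whole if a number of a shift passes 4.17 or a number of a turn 0.125, either way. A call with a gripper value outside its range is refused whole. "claw" is the finger opening in cm, from 0 to 8.81, set as the call begins (left out, the last holds). The fingers move at their own pace and stop on an object; "squeeze" is the grip in N (left out, the last holds). Time passes only in rows, so rows that do not move let the fingers close, or fill a call up. It gives the time, the measured TCP pose, the force, the opening and the grip force at its end, in the units of the state.
- r.get_obs(): the state, without advancing time (a new reading comes with each control period).
- r.grab_frame(name): name is "scene" or "top"; returns (picture, depth): 400x640x3 uint8, red, green, blue; 400x640 float32, m along the optical axis (not along the pixel's ray), 0 where there is no reading.
- r.calibration(name): a dict with "intrinsics" (3x3 intrinsics, pixels), "camera_from_world" (4x4, takes a point from world to camera coordinates). Camera axes: x right, y down, z forward; pixel columns grow to the right and rows downward; lengths in m; the calibration is good to about 2 mm. A picture is of the moment at which its call begins. calibration takes no time and is no camera call.
- r.close_job(): hands the job in; it is judged then, once.
The state is a dict: "t": time; "q": joint angles; "qvel": joint speeds; "effort": joint torques, N m; "tcp_pos": TCP position; "eef_rot": TCP orientation; "ft_force": force on the tool from outside, world axes, zero at the start; "torque": the same for the moment, N m; "grip_width": finger opening in m; "finger_force": force on a finger pad.
Only numpy, scipy, OpenCV 4.12 (cv2) and the standard library are available. Lean on these libraries where they do the work, as an engineer would, in place of code of your own. Each camera call takes 0.05 s, during which the arm holds its last target. There are 200 camera calls.

## Working session

There is one attempt and no reset: what is moved stays moved. The work goes in short steps, Python scripts to look and compute and a tool call to move; the robot and the scene stay as the last step left them, time stands still between calls to the robot, and variables do not carry over. Pictures are saved under pics/ and viewed, at most 10 in all, crops included, and the job is handed in when it is done.

Besides the shell and the picture viewer there is one more tool, called after "Request:" as name(argument=value, ...), one argument or row to a line, values as JSON. play_rows: Moves the arm, as the interface text tells. Its arguments: {"type":"object","properties":{"series":{"type":"array"},"claw":{"type":"number"},"squeeze":{"type":"number"}},"required":["series"]}

```bash
mkdir -p pics
cat > h.py <<'E'
import numpy as np,cv2
from station import r
def grab(n):
    p,d=r.grab_frame(n); return p,d
def ray(n,u,v,z):
    c=r.calibration(n);K=np.array(c["intrinsics"]);T=np.array(c["camera_from_world"])
    R=T[:3,:3];o=-R.T@T[:3,3];d=R.T@np.linalg.inv(K)@np.array([u,v,1.])
    return o+d*(z-o[2])/d[2]
def proj(n,p):
    c=r.calibration(n);K=np.array(c["intrinsics"]);T=np.array(c["camera_from_world"])
    q=K@(T[:3,:3]@np.array(p)+T[:3,3]);return q[:2]/q[2]
def save(f,p): cv2.imwrite(f,cv2.cvtColor(p,cv2.COLOR_RGB2BGR))
E
python3 - <<'E'
from h import *
for n in("scene","top"):
    p,d=grab(n);save(f"pics/{n}0.png",p);np.save(n+"d.npy",d)
    c=r.calibration(n);print(np.round(c["intrinsics"],1),np.round(c["camera_from_world"],3))
o=r.get_obs();print(o)
E
```

```text
[[372.4   0.  324.5]
 [  0.  372.4 199.4]
 [  0.    0.    1. ]] [[ 0.636  0.772 -0.016 -0.342]
 [ 0.556 -0.472 -0.684 -0.242]
 [-0.536  0.426 -0.729  1.332]
 [ 0.     0.     0.     1.   ]]
[[461.1   0.  325. ]
 [  0.  461.1 194.7]
 [  0.    0.    1. ]] [[-0.008 -1.     0.014  0.017]
 [-0.991  0.006 -0.134  0.508]
 [ 0.134 -0.015 -0.991  1.194]
 [ 0.     0.     0.     1.   ]]
{'t': 0.1, 'q': array([ 1.04268237e+00,  1.81457165e-01,  1.60789913e+00, -1.53931886e-05,
        1.35382573e+00, -2.06293423e-01]), 'qvel': array([ 6.03039585e-04, -1.51515530e-03, -7.48566553e-04, -7.32146748e-05,
        1.13623295e-03,  4.32196782e-04]), 'effort': array([ 5.60201715e-05, -4.34816802e+01, -3.42697620e+01,  7.02773198e-02,
        3.39930318e-02, -2.78986425e-05]), 'tcp_pos': array([0.1815813 , 0.54501804, 0.21160996]), 'eef_rot': array([-5.03241400e-01, -3.10045970e+00,  2.33819834e-03]), 'ft_force': array([ 0.01844086, -0.4782466 , -1.01530104]), 'torque': array([-0.01863782,  0.04065594,  0.02815155]), 'finger_force': 0.0, 'grip_width': 0.08816627108657914}
```

View pics/top0.png

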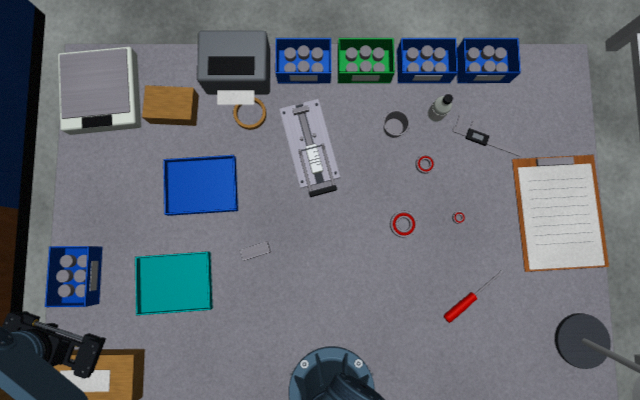

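View pics/scene0.png

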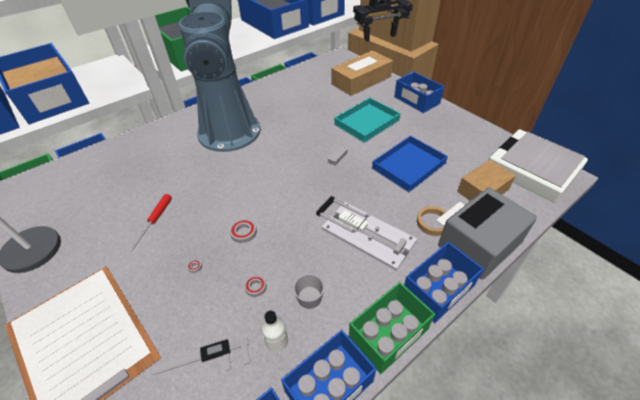

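The top view shows three red-sealed rings: (425,164), (403,224) and (459,217). The tester is at (312,145) with its handle at (323,190), and the plain blue tray is at (201,185). The teal tray at (174,283) and the bins are decoys. By size, (425,164) looks like the middle bearing; next I measure it and confirm in a crop.

Run:
```python
from h import *
p=cv2.cvtColor(cv2.imread("pics/top0.png"),cv2.COLOR_BGR2RGB)
hsv=cv2.cvtColor(p,cv2.COLOR_RGB2HSV)
m=(((hsv[...,0]<8)|(hsv[...,0]>172))&(hsv[...,1]>130)&(hsv[...,2]>80)).astype(np.uint8)
for c in cv2.findContours(m,cv2.RETR_EXTERNAL,cv2.CHAIN_APPROX_NONE)[0]:
    if len(c)<12: continue
    (u,v),(a,b),_=cv2.fitEllipse(c); w=ray("top",u,v,.015)
    print("red",round(u,1),round(v,1),"seal dia mm",round(1000*.5*(a+b)/461*(1.15),1),w.round(4))
m=(abs(hsv[...,0].astype(int)-109)<8)&(hsv[...,1]>150)&(hsv[...,2]>90);m=m.astype(np.uint8);m[:140]=0;m[:,:150]=0
c=max(cv2.findContours(m,cv2.RETR_EXTERNAL,cv2.CHAIN_APPROX_NONE)[0],key=cv2.contourArea)
q=cv2.boxPoints(cv2.minAreaRect(c));W=np.array([ray("top",*x,.032) for x in q]);print("tray",q.round(),W.round(3),W.mean(0))
# black bar
m=(hsv[...,2]<60).astype(np.uint8);k=np.zeros_like(m);k[178:202,300:345]=1
c=max(cv2.findContours(m*k,cv2.RETR_EXTERNAL,cv2.CHAIN_APPROX_NONE)[0],key=cv2.contourArea)
R=cv2.minAreaRect(c);print("bar",R,ray("top",*R[0],.034))
t=cv2.resize(p[92:202,268:352],None,fx=5,fy=5,interpolation=cv2.INTER_CUBIC)
b=cv2.resize(p[140:240,385:475],None,fx=4,fy=4,interpolation=cv2.INTER_CUBIC)
o=np.zeros((550,790,3),np.uint8);o[:550,:420]=t;o[:400,425:785]=b;save("pics/crop1.png",o)
```

```text
red 459.3 307.7 seal dia mm 71.2 [ 0.2083 -0.3381  0.015 ]
red 403.5 223.6 seal dia mm 53.6 [ 0.4307 -0.1979  0.015 ]
red 459.1 217.0 seal dia mm 23.9 [ 0.4474 -0.3489  0.015 ]
red 425.3 163.2 seal dia mm 36.5 [ 0.5956 -0.2629  0.015 ]
tray [[161. 158.]
 [234. 154.]
 [237. 211.]
 [164. 214.]] [[0.61  0.451 0.032]
 [0.619 0.257 0.032]
 [0.467 0.248 0.032]
 [0.459 0.438 0.032]] [0.53875771 0.3485845  0.032     ]
bar ((322.57470703125, 190.78009033203125), (5.2820844650268555, 27.37665367126465), 75.0685806274414) [0.51843874 0.01931107 0.034     ]
```

View pics/crop1.png

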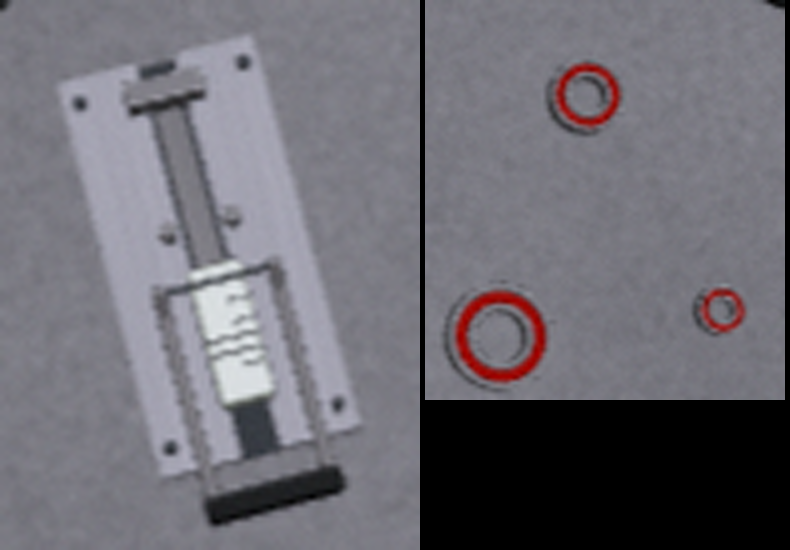

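The middle-sized bearing is the ring at (425,163): its seal measures 36 mm, against 24 and 54 mm for the others. The crop shows the plate corners at (58,85), (252,37), (362,425) and (162,477), the pin tops at (167,236) and (232,216), and the pointer at the barrel's zero end.

```bash
cat >> h.py <<'E'
from scipy.spatial.transform import Rotation as Ro
def go(p,yaw=None):
    "print shift in tool cm (before turning) and turn in rad to TCP target p, closing line at yaw(rad)"
    o=r.get_obs();R=Ro.from_rotvec(o["eef_rot"]).as_matrix()
    s=R.T@(np.array(p)-o["tcp_pos"])*100; y=np.arctan2(R[1,1],R[0,1])
    t=None if yaw is None else -((yaw-y+np.pi/2)%np.pi-np.pi/2)
    print("t",round(o["t"],2),"shift cm",s.round(2),"turn",None if t is None else round(t,3),"q",o["q"].round(2),"F",o["ft_force"].round(1),"w",round(o["grip_width"],4))
E
python3 - <<'E'
from h import *
f=lambda a,z:ray("top",a[0]/5+267.6,a[1]/5+91.6,z)
C=np.array([f(a,.012) for a in[(58,85),(252,37),(362,425),(162,477)]])[:,:2]
P=np.array([f(a,.026) for a in[(167,234),(232,214)]])[:,:2]
L=np.array([[130,56],[130,-56],[-100,-56],[-100,56],[30,18],[30,-18]])/1000.
W=np.vstack([C,P]);l=L-L.mean(0);w=W-W.mean(0)
z=(np.conj(l[:,0]+1j*l[:,1])*(w[:,0]+1j*w[:,1])).sum();a=np.angle(z)
M=np.array([[np.cos(a),-np.sin(a)],[np.sin(a),np.cos(a)]]);o=W.mean(0)-M@L.mean(0)
print("tester",o.round(4),"yaw",a.round(4),"res",((W-o)@M-L).round(4)*1000)
T=lambda x,z:(M.T@(np.array(f(x,z))[:2]-o)).round(4)
print("bar",T((275,495),.036),"anvil front top",T((167,110),.031),"pointer",T((218,281),.038),"barrel ends",T((215,270),.035),T((247,402),.035))
print("nest",o+M@[.055,0],"place",o+M@[.065,0])
b=[0.5956,-0.2629,.003]
go(b,a+np.pi/2)
E
```

```text
tester [0.6416 0.0512] yaw 0.257 res [[-0.2 -0.5]
 [-1.2  0.1]
 [ 1.2 -0.7]
 [ 1.8 -0.1]
 [-1.6  1.1]
 [ 0.   0. ]]
bar [-0.127   0.0004] anvil front top [0.0943 0.0015] pointer [-0.007  -0.0004] barrel ends [ 0.     -0.0005] [-0.0744  0.0016]
nest [0.69474616 0.06517318] place [0.70441784 0.06771458]
t 0.1 shift cm [-64.84 -63.52  20.94] turn -0.579 q [ 1.04  0.18  1.61 -0.    1.35 -0.21] F [ 0.  -0.5 -1. ] w 0.0882
```

Request:
play_rows(
  series=[-2.6,-2.55,0,0,-2.6,-2.55,0,0,-2.6,-2.55,0,0,-2.6,-2.55,0,0,-2.6,-2.55,0,0,-2.6,-2.55,0,0,-2.6,-2.55,0,0,-2.6,-2.55,0,0,-2.6,-2.55,0,0,-2.6,-2.55,0,0],
  claw=8.8,
)

```text
t: 0.93
tcp_pos: [0.348, 0.2197, 0.2123]
eef_rot: [0.503, 3.101, 0.0]
ft_force: [1.3, 1.0, -1.0]
grip_width: 0.088
finger_force: 0.0
```

Request:
play_rows(
  series=[-2.6,-2.55,0,0,-2.6,-2.55,0,0,-2.6,-2.55,0,0,-2.6,-2.55,0,0,-2.6,-2.55,0,0,-2.6,-2.55,0,0,-2.6,-2.55,0,0,-2.6,-2.55,0,0,-2.6,-2.55,0,0,-2.6,-2.55,0,0],
)

```text
t: 1.77
tcp_pos: [0.5141, -0.1045, 0.212]
eef_rot: [-0.504, -3.1, -0.0]
ft_force: [0.9, 0.8, -0.1]
grip_width: 0.0881
finger_force: 0.0
```

Request:
play_rows(
  series=[-2.6,-2.55,1.5,0,-2.6,-2.55,1.5,0,-2.6,-2.55,1.5,0,-2.6,-2.55,1.5,0,-2.4,-2.4,1.5,0,0,0,1,-0.12,0,0,1,-0.12,0,0,0.5,-0.12,0,0,0,-0.12,0,0,0,-0.1],
)

```text
t: 2.6
tcp_pos: [0.5946, -0.2624, 0.1108]
eef_rot: [0.413, -3.112, -0.003]
ft_force: [-0.1, -0.2, 0.7]
grip_width: 0.0879
finger_force: 0.0
```

Run:
```python
from h import *
p,d=grab("top");s,_=grab("scene")
go([0.5956,-0.2629,.003],1.828)
u,v=proj("scene",[.5956,-.2629,.0]).astype(int);print(u,v)
o=np.zeros((500,790,3),np.uint8)
o[:500,:390]=cv2.resize(p[115:215,386:464],None,fx=5,fy=5);o[:500,400:790]=cv2.resize(s[v-70:v+30,u-39:u+39],None,fx=5,fy=5);save("pics/crop2.png",o)
```

```text
t 2.7 shift cm [-0.06 -0.05 10.86] turn 0.002 q [-0.6   0.44  1.48 -0.    1.22 -2.43] F [-0.8  0.5  0. ] w 0.0877
255 287
```

View pics/crop2.png

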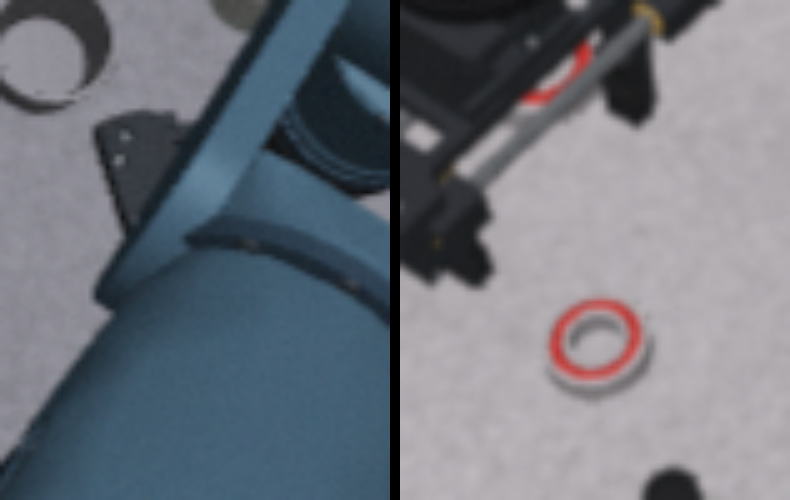

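The scene half of the crop shows the bearing at about (255,285), where the top view predicted it, with the open fingers above and clear of the cup. Next I go down and grip.

Request:
play_rows(
  series=[0,0,1.5,0,0,0,2,0,0,0,2,0,0,0,2,0,0,0,1.5,0,0,0,1,0,0,0,0.5,0,0,0,0.15,0,0,0,0,0,0,0,0,0],
)

```text
t: 3.53
tcp_pos: [0.5962, -0.2633, 0.007]
eef_rot: [-0.404, 3.114, -0.002]
ft_force: [-0.3, 0.8, 0.2]
grip_width: 0.088
finger_force: 0.0
```

Request:
play_rows(
  series=[0,0,0,0,0,0,0,0,0,0,0,0,0,0,0,0,0,0,0,0,0,0,0,0,0,0,0,0,0,0,0,0,0,0,0,0,0,0,0,0],
  claw=4.5,
  squeeze=25,
)

```text
t: 4.37
tcp_pos: [0.5954, -0.2628, 0.0059]
eef_rot: [0.404, -3.115, -0.0]
ft_force: [0.1, -0.2, 0.0]
grip_width: 0.0451
finger_force: 0.0
```

Request:
play_rows(
  series=[0,0,-0.5,0,0,0,-1,0,0,0,-1.5,0,0,0,-1.5,0,0,0,-1.5,0,0,0,-1.5,0,0,0,-1,0,0,0,-0.5,0,0,0,0,0,0,0,0,0],
)

```text
t: 5.2
tcp_pos: [0.5954, -0.2628, 0.0962]
eef_rot: [-0.404, 3.115, -0.0]
ft_force: [-0.0, -0.0, 0.2]
grip_width: 0.0451
finger_force: 0.0
```

Run:
```python
from h import *
c,s=np.cos(.257),np.sin(.257)
go([.6416+c*.064,.0512+s*.064,.017],1.828)
```

```text
t 5.2 shift cm [-18.88  29.18   7.92] turn 0.001 q [-0.6   0.46  1.49 -0.    1.19 -2.43] F [-0.  -0.   0.2] w 0.0451
```

The fingers reached 45 mm with no contact force, so the grip missed. I'll look.

Run:
```python
from h import *
p,d=grab("top");s,_=grab("scene")
u,v=proj("scene",[.5956,-.2629,.0]).astype(int)
save("pics/crop3.png",cv2.resize(s[v-120:v+30,u-100:u+60],None,fx=4,fy=4))
hsv=cv2.cvtColor(s,cv2.COLOR_RGB2HSV)
m=(((hsv[...,0]<8)|(hsv[...,0]>172))&(hsv[...,1]>130)&(hsv[...,2]>80)).astype(np.uint8)
for c in cv2.findContours(m,cv2.RETR_EXTERNAL,cv2.CHAIN_APPROX_NONE)[0]:
    if len(c)<12: continue
    (a,b),_,_=cv2.fitEllipse(c);print(a,b,ray("scene",a,b,.015))
```

```text
254.6113739013672 284.29547119140625 [ 0.59545528 -0.26376678  0.015     ]
159.37757873535156 207.9383544921875 [ 0.20911395 -0.34066152  0.015     ]
```

View pics/crop3.png

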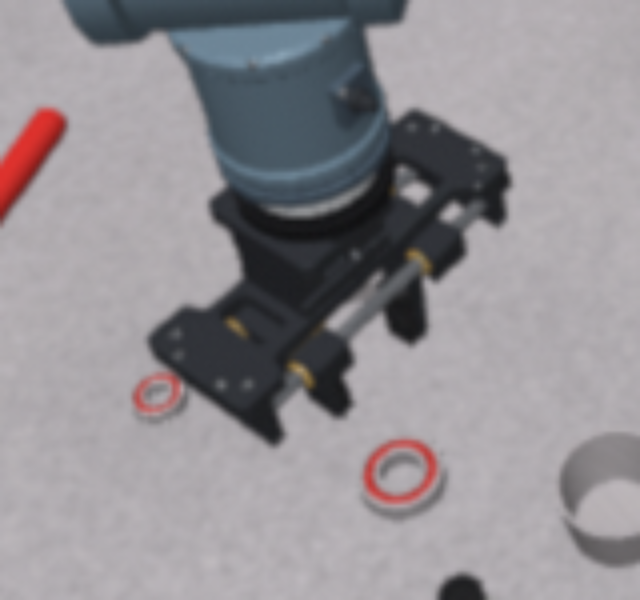

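The bearing has not moved from (255,285). The fingertips, near (258,251) and (239,270), look offset from it, so I compare them with where the reported TCP should appear.

Run:
```python
from h import *
s,d=grab("scene");o=r.get_obs();R=Ro.from_rotvec(o["eef_rot"]).as_matrix();t=o["tcp_pos"]
print(t,R.round(2).tolist())
for y in(-.0225,.0225):
    print("pred tip",proj("scene",t+R@[0,y,0]), "grasp",proj("scene",t+R@[0,y,-.019]))
c=r.calibration("scene");K=np.array(c["intrinsics"]);T=np.array(c["camera_from_world"])
v,u=np.mgrid[225:290,190:285];z=d[225:290,190:285]
X=np.stack([(u-K[0,2])/K[0,0]*z,(v-K[1,2])/K[1,1]*z,z],-1)
W=(X-T[:3,3])@T[:3,:3]
L=(W-t)@R*1000 # tool coords mm
ok=(z>0)&(W[...,2]>.05)
for lo,hi in((-60,-100),):pass
for zz in range(-120,40,10):
    k=ok&(L[...,2]>zz)&(L[...,2]<=zz+10)
    if k.sum()>3:print(zz,k.sum(),"x",np.percentile(L[k][:,0],[2,98]).round(),"y",np.histogram(L[k][:,1],bins=range(-120,121,20))[0])
np.save("L.npy",L)
for uv in((257,249),(239,268),(223,274),(277,216)):
    print(uv,W[uv[1]-225,uv[0]-190].round(3) if uv[1]>=225 else None,L[uv[1]-225,uv[0]-190].round() if uv[1]>=225 else None)
```

```text
[ 0.59475461 -0.26236233  0.09476353] [[-0.97, -0.26, -0.0], [-0.26, 0.97, 0.0], [0.0, 0.0, -1.0]]
pred tip [242.44066769 272.37313119] grasp [240.89031689 267.64315398]
pred tip [256.40764694 258.36439221] grasp [255.13639411 253.54063419]
-120 289 x [-35.  22.] y [  0  26   2 141  41   1   2  47  29   0   0   0]
-110 250 x [-35.   7.] y [ 0 13 23 49 29 34 39 47 16  0  0  0]
-100 64 x [-35.  25.] y [ 0 24  1 14  4  0  0 15  6  0  0  0]
-90 7 x [-5.  3.] y [0 0 0 1 0 0 0 6 0 0 0 0]
-80 25 x [-12.   8.] y [ 0  0  0  0  0  0  0 25  0  0  0  0]
-70 23 x [-11.   9.] y [ 0  0  0  0  0  0  0 23  0  0  0  0]
-60 42 x [-12.   2.] y [ 0  0  0  0 17  0  0 25  0  0  0  0]
-50 61 x [-11.   7.] y [ 0  0  0  0 26  0  0 35  0  0  0  0]
-40 48 x [-11.   8.] y [ 0  0  0  0 21  0  0 27  0  0  0  0]
-30 13 x [-10.   3.] y [0 0 0 0 5 0 0 8 0 0 0 0]
(257, 249) [ 0.598 -0.237  0.137] [ -9.  24. -42.]
(239, 268) [ 0.613 -0.292  0.135] [-10. -33. -41.]
(223, 274) [ 0.65  -0.334  0.201] [ -35.  -83. -106.]
(277, 216) None None
```

The fingers sit correctly in x and y, but their visible tips end about 25 mm behind the reported TCP. I'll pin that offset down.

Run:
```python
import numpy as np
L=np.load("L.npy")
k=(abs(L[...,0])<13)&(abs(L[...,1])<45)
for s in(-1,1):
    z=L[k&(L[...,1]*s>0)&(L[...,2]<40)];z=z[np.argsort(z[:,2])];print(z[-25:].round().tolist())
```

```text
[[-8.0, -37.0, -39.0], [-11.0, -31.0, -38.0], [-10.0, -34.0, -38.0], [-8.0, -23.0, -37.0], [-10.0, -37.0, -37.0], [-1.0, -37.0, -37.0], [-10.0, -28.0, -37.0], [-10.0, -24.0, -36.0], [8.0, -37.0, -36.0], [-10.0, -35.0, -35.0], [-3.0, -36.0, -34.0], [-10.0, -26.0, -34.0], [6.0, -36.0, -33.0], [-9.0, -31.0, -33.0], [-6.0, -36.0, -33.0], [-9.0, -28.0, -32.0], [-11.0, -36.0, -32.0], [4.0, -36.0, -32.0], [-10.0, -32.0, -32.0], [-9.0, -26.0, -30.0], [-9.0, -29.0, -30.0], [-10.0, -33.0, -29.0], [-10.0, -30.0, -29.0], [-9.0, -26.0, -27.0], [-7.0, -22.0, -24.0]]
[[-9.0, 26.0, -36.0], [-9.0, 23.0, -36.0], [-3.0, 22.0, -36.0], [2.0, 22.0, -35.0], [-10.0, 31.0, -35.0], [-7.0, 22.0, -35.0], [-10.0, 34.0, -35.0], [-10.0, 28.0, -34.0], [-10.0, 25.0, -34.0], [-9.0, 22.0, -32.0], [-10.0, 30.0, -32.0], [-3.0, 22.0, -32.0], [-10.0, 34.0, -32.0], [1.0, 23.0, -32.0], [-10.0, 27.0, -31.0], [-10.0, 24.0, -31.0], [7.0, 23.0, -30.0], [4.0, 22.0, -30.0], [-10.0, 23.0, -29.0], [1.0, 22.0, -29.0], [-4.0, 23.0, -29.0], [-10.0, 26.0, -28.0], [-10.0, 33.0, -28.0], [-10.0, 30.0, -28.0], [-8.0, 22.0, -28.0]]
```

The tips are about 26 mm higher than the reported TCP, so tip z = reported z + 0.026. I'll open, descend to a reported z of about −0.020 while watching the force, and grip.

Request:
play_rows(
  series=[0,0,0.5,0,0,0,1,0,0,0,1,0,0,0,1,0,0,0,1,0,0,0,1,0,0,0,1,0,0,0,1,0,0,0,1,0,0,0,0.5,0],
  claw=8.8,
)

```text
t: 6.18
tcp_pos: [0.5947, -0.2623, 0.0039]
eef_rot: [0.404, -3.114, -0.002]
ft_force: [0.3, -0.7, 0.3]
grip_width: 0.0878
finger_force: 0.0
```

Request:
play_rows(
  series=[0,0,0.5,0,0,0,0.5,0,0,0,0.5,0,0,0,0.3,0,0,0,0.3,0,0,0,0.2,0,0,0,0.2,0,0,0,0,0,0,0,0,0,0,0,0,0],
)

```text
t: 7.02
tcp_pos: [0.5956, -0.2629, -0.0188]
eef_rot: [-0.404, 3.115, -0.0]
ft_force: [0.0, -0.1, 0.8]
grip_width: 0.0877
finger_force: 0.0
```

Request:
play_rows(
  series=[0,0,0.1,0,0,0,0.1,0,0,0,0,0,0,0,0,0,0,0,0,0,0,0,0,0,0,0,0,0,0,0,0,0,0,0,0,0,0,0,0,0],
  claw=4.5,
  squeeze=25,
)

```text
t: 7.85
tcp_pos: [0.5954, -0.2628, -0.0211]
eef_rot: [-0.404, 3.115, -0.0]
ft_force: [0.7, 0.3, -0.4]
grip_width: 0.0509
finger_force: 25.0
```

The bearing is held, with 25 N at 51 mm. Lift.

Request:
play_rows(
  series=[0,0,-0.5,0,0,0,-1,0,0,0,-1.5,0,0,0,-1.5,0,0,0,-1.5,0,0,0,-1.5,0,0,0,-1.2,0,0,0,-0.5,0,0,0,0,0,0,0,0,0],
)

```text
t: 8.68
tcp_pos: [0.5955, -0.2628, 0.0713]
eef_rot: [-0.404, 3.115, -0.001]
ft_force: [-0.4, -0.1, -1.8]
grip_width: 0.0512
finger_force: 25.0
```

Run:
```python
from h import *
c,s=np.cos(.257),np.sin(.257)
go([.6416+c*.064,.0512+s*.064,-.008],1.828)
```

```text
t 8.68 shift cm [-18.87  29.18   7.92] turn 0.001 q [-0.6   0.49  1.51 -0.    1.14 -2.43] F [-0.4 -0.1 -1.8] w 0.0512
```

Request:
play_rows(
  series=[-0.9,1.4,0,0,-1.8,2.8,0,0,-1.9,2.9,0,0,-1.9,2.9,0,0,-1.9,2.9,0,0,-1.9,2.9,0,0,-1.9,2.9,0,0,-1.9,2.9,0,0,-1.9,2.9,0,0,-1.5,2.4,0,0],
)

```text
t: 9.52
tcp_pos: [0.6954, 0.0447, 0.0693]
eef_rot: [0.406, -3.113, -0.001]
ft_force: [1.0, -0.2, -1.4]
grip_width: 0.0512
finger_force: 25.0
```

Request:
play_rows(
  series=[-1,1.5,0,0,-0.37,0.68,0,0,0,0,1,0,0,0,1,0,0,0,1,0,0,0,1,0,0,0,0.5,0,0,0,0,0,0,0,0,0,0,0,0,0],
)

```text
t: 10.35
tcp_pos: [0.704, 0.0661, 0.0264]
eef_rot: [-0.404, 3.115, -0.0]
ft_force: [-0.1, 0.3, -1.5]
grip_width: 0.0513
finger_force: 25.0
```

Run:
```python
from h import *
c,s=np.cos(.257),np.sin(.257)
go([.6416+c*.064,.0512+s*.064,-.008],1.828)
p,_=grab("scene");t,_=grab("top")
u,v=proj("scene",[.69,.06,.02]).astype(int)
o=np.zeros((480,780,3),np.uint8);o[:,:480]=cv2.resize(p[v-48:v+32,u-40:u+40],None,fx=6,fy=6,interpolation=cv2.INTER_CUBIC)
o[:,480:]=cv2.resize(t[90:210,275:350],(300,480));save("pics/crop4.png",o);print(u,v)
```

```text
t 10.35 shift cm [0.02 0.15 3.44] turn 0.0 q [-0.07  0.66  1.35  0.    1.13 -1.9 ] F [-0.1  0.3 -1.5] w 0.0513
379 237
```

View pics/crop4.png

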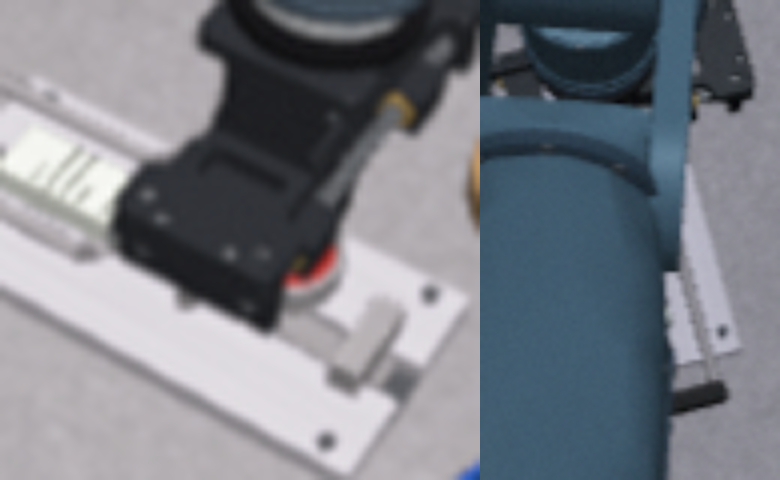

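The bearing hangs over the draw bar, between the pins and the anvil, with clearance on both sides. Lower it.

Request:
play_rows(
  series=[0,0.15,0.4,0,0,0,0.6,0,0,0,0.6,0,0,0,0.6,0,0,0,0.4,0,0,0,0.3,0,0,0,0.2,0,0,0,0.2,0,0,0,0.1,0,0,0,0,0],
)

```text
t: 11.28
tcp_pos: [0.7032, 0.068, -0.0082]
eef_rot: [0.404, -3.115, -0.0]
ft_force: [0.7, 0.2, -0.7]
grip_width: 0.0517
finger_force: 25.0
```

Request:
play_rows(
  series=[0,0,0.05,0,0,0,0.05,0,0,0,0,0,0,0,0,0,0,0,0,0,0,0,0,0,0,0,0,0,0,0,0,0,0,0,0,0,0,0,0,0],
)

```text
t: 12.12
tcp_pos: [0.7033, 0.068, -0.009]
eef_rot: [-0.404, 3.115, -0.0]
ft_force: [0.7, -0.3, -0.5]
grip_width: 0.0513
finger_force: 25.0
```

The force fell from −1.5 to −0.5 N, so the bearing is resting on the plate. Release, rise, and work out the handle move.

Request:
play_rows(
  series=[0,0,0.03,0,0,0,0,0,0,0,0,0,0,0,0,0,0,0,0,0,0,0,-0.5,0,0,0,-1.5,0,0,0,-2.5,0,0,0,-2.5,0,0,0,-2,0],
  claw=6.8,
)

```text
t: 12.95
tcp_pos: [0.7042, 0.0679, 0.0842]
eef_rot: [-0.404, 3.113, -0.001]
ft_force: [-0.0, 0.6, -0.1]
grip_width: 0.0684
finger_force: 0.0
```

Run:
```python
from h import *
c,s=np.cos(.257),np.sin(.257)
p,_=grab("scene")
hsv=cv2.cvtColor(p,cv2.COLOR_RGB2HSV)
m=(((hsv[...,0]<8)|(hsv[...,0]>172))&(hsv[...,1]>100)&(hsv[...,2]>80)).astype(np.uint8);k=m*0;k[200:275,340:430]=1
for q in cv2.findContours(m*k,cv2.RETR_EXTERNAL,cv2.CHAIN_APPROX_NONE)[0]:
    x,y,w,h=cv2.boundingRect(q);print("red",x,y,w,h,ray("scene",x+w/2,y+h/2,.027))
# bar in the scene view
k=m*0;k[190:225,308:345]=1
q=max(cv2.findContours((hsv[...,2]<60).astype(np.uint8)*k,cv2.RETR_EXTERNAL,cv2.CHAIN_APPROX_NONE)[0],key=cv2.contourArea)
R=cv2.minAreaRect(q);w=ray("scene",*R[0],.030)[:2]-[.6416,.0512];print("bar local",w@[c,s],w@[-s,c],R)
go([.6416-.128*c,.0512-.128*s,-.010],.257)
```

```text
red 377 231 17 14 [0.70545055 0.06680178 0.027     ]
bar local -0.12727057333903116 -0.0020927547723161135 ((324.75, 205.75), (3.535533905029297, 22.62741470336914), 45.0)
t 13.0 shift cm [19.64  0.11  9.73] turn -1.569 q [-0.07  0.58  1.33 -0.    1.22 -1.9 ] F [ 1.8 -0.5  2.5] w 0.068
```

Request:
play_rows(
  series=[2,0,0,0,3.5,0,0,0,3.7,0.11,0,0,3.7,0,0,0,3.7,0,0,0,3.04,0,0,0,0,0,0,0.12,0,0,0,0.12,0,0,0,0.12,0,0,0,0.12],
  claw=5,
)

```text
t: 13.83
tcp_pos: [0.5134, 0.0187, 0.0818]
eef_rot: [0.357, 3.119, -0.0]
ft_force: [0.2, -0.9, -0.2]
grip_width: 0.0497
finger_force: 0.0
```

Request:
play_rows(
  series=[0,0,0,0.12,0,0,0,0.12,0,0,0,0.12,0,0,0,0.12,0,0,0,0.12,0,0,0,0.12,0,0,0,0.12,0,0,0,0.12,0,0,0,0.12,0,0,0,0.012],
)

```text
t: 14.67
tcp_pos: [0.5135, 0.0188, 0.0815]
eef_rot: [1.923, 2.483, 0.001]
ft_force: [-0.7, -0.0, 0.8]
grip_width: 0.0501
finger_force: 0.0
```

Run:
```python
from h import *
c,s=np.cos(.257),np.sin(.257)
go([.6416-.128*c,.0512-.128*s,-.010],.257)
```

```text
t 14.67 shift cm [-0.12  0.4   9.15] turn -0.004 q [-0.19  0.21  1.87  0.    1.07 -0.45] F [-0.7 -0.   0.8] w 0.0501
```

Request:
play_rows(
  series=[-0.12,0.4,0,0,0,0,1.5,0,0,0,2,0,0,0,2,0,0,0,1.5,0,0,0,1,0,0,0,0.6,0,0,0,0.4,0,0,0,0.15,0,0,0,0,0],
)

```text
t: 15.5
tcp_pos: [0.5177, 0.0187, -0.0106]
eef_rot: [1.917, 2.488, 0.0]
ft_force: [1.1, -1.0, -0.4]
grip_width: 0.05
finger_force: 0.0
```

Run:
```python
from h import *
c,s=np.cos(.257),np.sin(.257)
go([.6416-.128*c,.0512-.128*s,-.010],.257)
p,_=grab("scene");save("pics/crop5.png",cv2.resize(p[170:275,300:420],None,fx=5,fy=5,interpolation=cv2.INTER_CUBIC))
```

```text
t 15.5 shift cm [-0.01  0.01 -0.06] turn 0.001 q [-0.19  0.38  1.88 -0.    0.88 -0.45] F [ 1.1 -1.  -0.4] w 0.05
```

View pics/crop5.png

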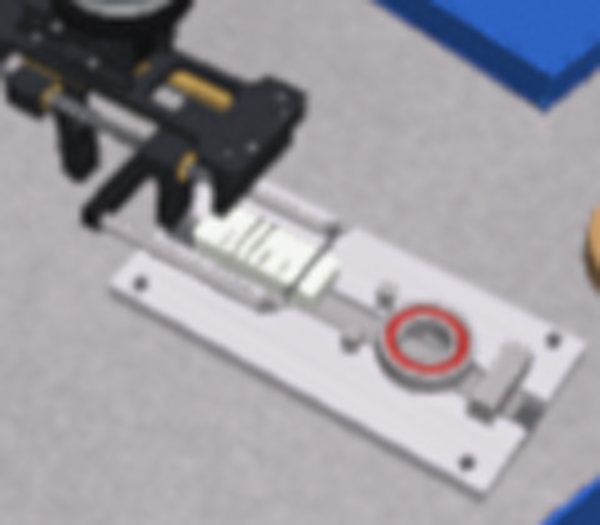

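The crop shows the bearing lying flat between pins and anvil, the pointer at zero, and the grip bar between the open fingers. Close on the bar.

Request:
play_rows(
  series=[0,0,0,0,0,0,0,0,0,0,0,0,0,0,0,0,0,0,0,0,0,0,0,0,0,0,0,0,0,0,0,0,0,0,0,0,0,0,0,0],
  claw=0.8,
  squeeze=40,
)

```text
t: 16.38
tcp_pos: [0.5174, 0.0188, -0.0108]
eef_rot: [1.918, 2.488, 0.0]
ft_force: [-0.2, -0.3, 1.7]
grip_width: 0.0139
finger_force: 40.0
```

```bash
cat >> h.py <<'E'
def gauge():
    "pointer, anvil, bearing x in tester frame from scene view rough; force along pull"
    o=r.get_obs();c,s=np.cos(.257),np.sin(.257)
    print("t",round(o["t"],2),"Fx_tester",round(o["ft_force"]@[c,s,0],2),"tcp local mm",((o["tcp_pos"][:2]-[.6416,.0512])@np.array([[c,-s],[s,c]])*1000).round(1),"z",o["tcp_pos"][2].round(4),"w",round(o["grip_width"],4))
E
python3 -c "
from h import *
gauge()"
```

```text
t 16.38 Fx_tester -0.23 tcp local mm [-128.4    0.2] z -0.0108 w 0.0139
```

Request:
play_rows(
  series=[0,-0.2,0,0,0,-0.4,0,0,0,-0.4,0,0,0,-0.4,0,0,0,-0.4,0,0,0,-0.4,0,0,0,-0.4,0,0,0,-0.3,0,0,0,-0.1,0,0,0,0,0,0],
)

```text
t: 17.22
tcp_pos: [0.4883, 0.0111, -0.0108]
eef_rot: [1.919, 2.487, 0.001]
ft_force: [3.5, 1.6, -0.4]
grip_width: 0.0133
finger_force: 40.0
```

```bash
python3 -c "
from h import *
gauge()"
```

```text
t 17.22 Fx_tester 3.81 tcp local mm [-158.4    0.2] z -0.0108 w 0.0133
```

Request:
play_rows(
  series=[0,-0.2,0,0,0,-0.3,0,0,0,-0.4,0,0,0,-0.4,0,0,0,-0.3,0,0,0,-0.3,0,0,0,-0.2,0,0,0,-0.1,0,0,0,0,0,0,0,0,0,0],
)

```text
t: 18.05
tcp_pos: [0.4687, 0.0059, -0.0107]
eef_rot: [1.917, 2.485, 0.004]
ft_force: [9.7, 5.6, -4.5]
grip_width: 0.0138
finger_force: 40.0
```

Run:
```python
from h import *
gauge()
p,_=grab("scene");save("pics/crop6.png",cv2.resize(p[195:275,300:420],None,fx=6,fy=6,interpolation=cv2.INTER_CUBIC))
for x in(0,):pass
```

```text
t 18.05 Fx_tester 10.82 tcp local mm [-1.787e+02  1.000e-01] z -0.0107 w 0.0138
```

View pics/crop6.png

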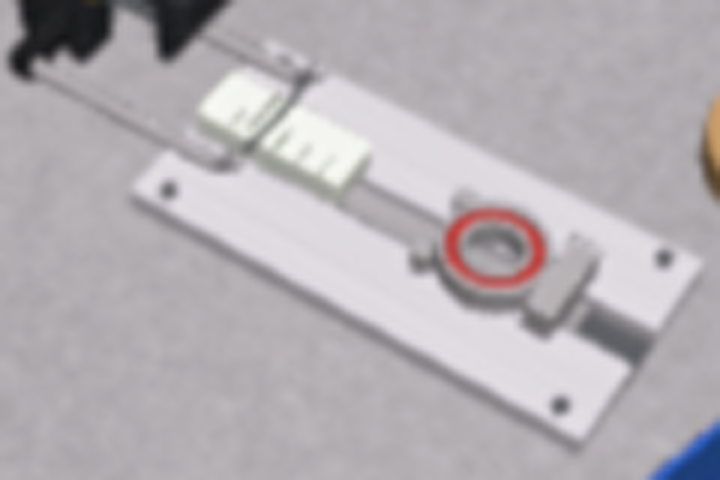

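The bearing is against the pins and the pointer is on the first long mark, with the second just beyond it at (265,105). The force is 10.8 N, so it needs about 3.5 mm more.

Request:
play_rows(
  series=[0,-0.1,0,0,0,-0.1,0,0,0,-0.1,0,0,0,-0.05,0,0,0,0,0,0,0,0,0,0,0,0,0,0,0,0,0,0,0,0,0,0,0,0,0,0],
)

```text
t: 18.93
tcp_pos: [0.4657, 0.0051, -0.0106]
eef_rot: [1.917, 2.485, 0.005]
ft_force: [10.7, 5.7, -6.0]
grip_width: 0.0137
finger_force: 40.0
```

Run:
```python
from h import *
gauge()
p,_=grab("scene");save("pics/crop7.png",cv2.resize(p[200:235,325:370],None,fx=12,fy=12,interpolation=cv2.INTER_CUBIC))
```

```text
t 18.93 Fx_tester 11.82 tcp local mm [-1.819e+02  1.000e-01] z -0.0106 w 0.0137
```

View pics/crop7.png

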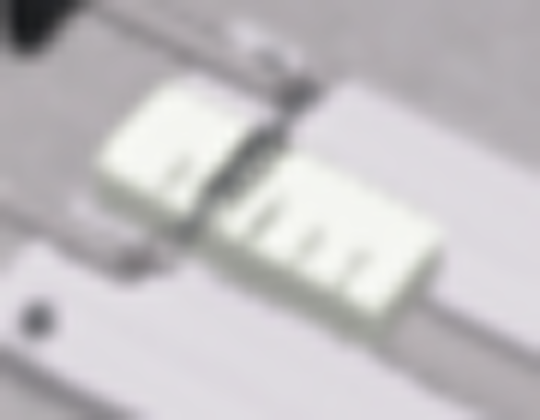

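The pointer stands between the two long marks, the three merging at about (225,185) in the crop. The force is 11.8 N, which is 35.5 mm. Hold.

Request:
play_rows(
  series=[0,0,0,0,0,0,0,0,0,0,0,0,0,0,0,0,0,0,0,0,0,0,0,0,0,0,0,0,0,0,0,0,0,0,0,0,0,0,0,0],
)

```text
t: 19.82
tcp_pos: [0.4656, 0.0051, -0.0107]
eef_rot: [1.917, 2.485, 0.005]
ft_force: [9.9, 5.8, -5.6]
grip_width: 0.0135
finger_force: 40.0
```

Request:
play_rows(
  series=[0,0,0,0,0,0,0,0,0,0,0,0,0,0,0,0,0,0,0,0,0,0,0,0,0,0,0,0,0,0,0,0,0,0,0,0,0,0,0,0],
)

```text
t: 20.65
tcp_pos: [0.4656, 0.0051, -0.0106]
eef_rot: [1.917, 2.485, 0.005]
ft_force: [10.8, 5.3, -6.5]
grip_width: 0.0132
finger_force: 40.0
```

Request:
play_rows(
  series=[0,0.1,0,0,0,0.2,0,0,0,0.3,0,0,0,0.3,0,0,0,0.3,0,0,0,0.3,0,0,0,0.3,0,0,0,0.2,0,0,0,0.1,0,0,0,0,0,0],
)

```text
t: 21.48
tcp_pos: [0.4848, 0.0102, -0.0108]
eef_rot: [1.918, 2.487, 0.002]
ft_force: [4.7, 3.6, 0.0]
grip_width: 0.0139
finger_force: 40.0
```

```bash
python3 -c "
from h import *
gauge()"
```

```text
t 21.48 Fx_tester 5.48 tcp local mm [-162.1    0.2] z -0.0108 w 0.0139
```

Request:
play_rows(
  series=[0,0.1,0,0,0,0.2,0,0,0,0.3,0,0,0,0.3,0,0,0,0.3,0,0,0,0.2,0,0,0,0.2,0,0,0,0.2,0,0,0,0.1,0,0,0,0,0,0],
)

```text
t: 22.32
tcp_pos: [0.5021, 0.0148, -0.0109]
eef_rot: [-1.918, -2.488, 0.001]
ft_force: [-0.2, 0.3, 6.0]
grip_width: 0.0135
finger_force: 40.0
```

Run:
```python
from h import *
gauge()
p,_=grab("scene");save("pics/crop8.png",cv2.resize(p[190:275,310:420],None,fx=7,fy=7,interpolation=cv2.INTER_CUBIC))
```

```text
t 22.32 Fx_tester -0.13 tcp local mm [-144.2    0.2] z -0.0109 w 0.0135
```

View pics/crop8.png

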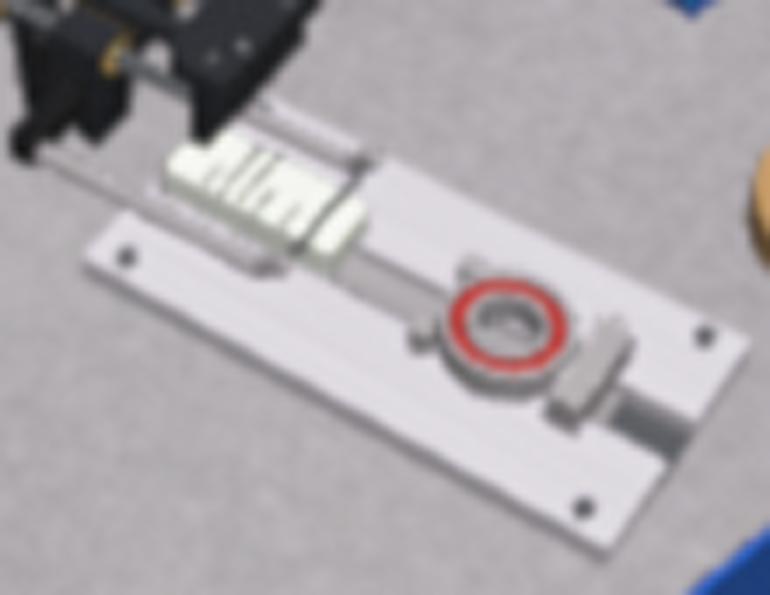

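The pointer is at zero, the anvil is just off the bearing, and the handle force is nil. Release and rise.

Request:
play_rows(
  series=[0,0,0,0,0,0,0,0,0,0,0,0,0,0,0,0,0,0,0,0,0,0,-0.8,0,0,0,-2,0,0,0,-3,0,0,0,-3,0,0,0,-1,0],
  claw=4,
)

```text
t: 23.2
tcp_pos: [0.5048, 0.0144, 0.0917]
eef_rot: [1.915, 2.484, 0.004]
ft_force: [0.1, 0.2, -0.4]
grip_width: 0.0402
finger_force: 0.0
```

Run:
```python
from h import *
gauge()
p,_=grab("scene")
hsv=cv2.cvtColor(p,cv2.COLOR_RGB2HSV)
m=(((hsv[...,0]<8)|(hsv[...,0]>172))&(hsv[...,1]>100)&(hsv[...,2]>80)).astype(np.uint8);k=m*0;k[200:275,340:430]=1
q=max(cv2.findContours(m*k,cv2.RETR_EXTERNAL,cv2.CHAIN_APPROX_NONE)[0],key=cv2.contourArea)
(u,v),_,_=cv2.fitEllipse(q);b=ray("scene",u,v,.027);print("bearing",b,"pointer proj zero")
c,s=np.cos(.257),np.sin(.257);print("nest",.6416+.055*c,.0512+.055*s)
go([b[0],b[1],-.010],1.828)
```

```text
t 23.2 Fx_tester 0.11 tcp local mm [-141.7   -0.8] z 0.0917 w 0.0402
bearing [0.69513379 0.06467395 0.027     ] pointer proj zero
nest 0.6947936278434927 0.06517991261946887
t 23.25 shift cm [ 0.08 19.56 10.34] turn -1.571 q [-0.21  0.17  1.89 -0.    1.08 -0.46] F [2.  0.4 0.7] w 0.0401
```

Request:
play_rows(
  series=[0,2,0,0,0,3.5,0,0,0.08,3.7,0,0,0,3.7,0,0,0,3.7,0,0,0,2.96,0,0,0,0,0,-0.12,0,0,0,-0.12,0,0,0,-0.12,0,0,0,-0.12],
  claw=8.2,
)

```text
t: 24.08
tcp_pos: [0.6903, 0.0655, 0.0849]
eef_rot: [-1.262, -2.874, 0.002]
ft_force: [0.4, -0.5, -0.3]
grip_width: 0.0819
finger_force: 0.0
```

Request:
play_rows(
  series=[0,0,0,-0.12,0,0,0,-0.12,0,0,0,-0.12,0,0,0,-0.12,0,0,0,-0.12,0,0,0,-0.12,0,0,0,-0.12,0,0,0,-0.12,0,0,0,-0.12,0,0,0,-0.011],
)

```text
t: 24.92
tcp_pos: [0.6903, 0.0653, 0.0854]
eef_rot: [0.409, -3.113, -0.001]
ft_force: [-0.2, 0.3, 0.4]
grip_width: 0.0819
finger_force: 0.0
```

Run:
```python
from h import *
go([.695,.065,-.010],1.828)
```

```text
t 24.92 shift cm [-0.47 -0.16  9.54] turn 0.004 q [-0.08  0.56  1.37 -0.    1.21 -1.91] F [-0.2  0.3  0.4] w 0.0819
```

Request:
play_rows(
  series=[-0.47,-0.16,0,0,0,0,1.5,0,0,0,2,0,0,0,2,0,0,0,1.5,0,0,0,1.2,0,0,0,0.7,0,0,0,0.4,0,0,0,0.15,0,0,0,0,0],
)

```text
t: 25.75
tcp_pos: [0.6966, 0.065, -0.0071]
eef_rot: [-0.402, 3.115, -0.0]
ft_force: [-0.5, -0.3, 0.0]
grip_width: 0.082
finger_force: 0.0
```

Request:
play_rows(
  series=[0,0,0,0,0,0,0,0,0,0,0,0,0,0,0,0,0,0,0,0,0,0,0,0,0,0,0,0,0,0,0,0,0,0,0,0,0,0,0,0],
  claw=4.5,
  squeeze=25,
)

```text
t: 26.58
tcp_pos: [0.6965, 0.0655, -0.0068]
eef_rot: [-0.403, 3.115, 0.001]
ft_force: [0.3, 4.5, 4.4]
grip_width: 0.0513
finger_force: 25.0
```

Request:
play_rows(
  series=[0,0,-0.3,0,0,0,-0.8,0,0,0,-1.5,0,0,0,-1.8,0,0,0,-1.8,0,0,0,-1.8,0,0,0,-1.2,0,0,0,-0.5,0,0,0,0,0,0,0,0,0],
)

```text
t: 27.42
tcp_pos: [0.6957, 0.0647, 0.0889]
eef_rot: [0.402, -3.115, 0.0]
ft_force: [0.1, -0.7, -2.1]
grip_width: 0.0512
finger_force: 25.0
```

Run:
```python
from h import *
go([.5388,.3486,-.014])
```

```text
t 27.42 shift cm [ 7.95 31.45 10.3 ] turn None q [-0.08  0.57  1.35 -0.    1.22 -1.9 ] F [ 0.1 -0.7 -2.1] w 0.0512
```

Request:
play_rows(
  series=[0.4,1.5,0,0,0.7,2.6,0,0,0.85,3.4,0,0,0.85,3.4,0,0,0.85,3.4,0,0,0.85,3.4,0,0,0.85,3.4,0,0,0.85,3.4,0,0,0.8,3.2,0,0,0.5,2.2,0,0],
)

```text
t: 28.25
tcp_pos: [0.5436, 0.338, 0.088]
eef_rot: [0.406, -3.112, -0.0]
ft_force: [0.3, -0.7, -1.2]
grip_width: 0.051
finger_force: 25.0
```

Request:
play_rows(
  series=[0.45,1.5,0,0,0,0,0.8,0,0,0,1.5,0,0,0,1.5,0,0,0,1.5,0,0,0,1,0,0,0,0.5,0,0,0,0.2,0,0,0,0,0,0,0,0,0],
)

```text
t: 29.08
tcp_pos: [0.5401, 0.3484, 0.0202]
eef_rot: [-0.402, 3.115, 0.0]
ft_force: [0.7, 0.0, -1.3]
grip_width: 0.0509
finger_force: 25.0
```

Run:
```python
from h import *
go([.5388,.3486,-.014])
p,d=grab("scene");c=r.calibration("scene")
u,v=proj("scene",[.5388,.3486,.02]).astype(int)
save("pics/crop9.png",cv2.resize(p[v-60:v+50,u-60:u+60],None,fx=5,fy=5,interpolation=cv2.INTER_CUBIC))
```

```text
t 29.08 shift cm [0.12 0.05 3.42] turn None q [ 0.39  0.55  1.55 -0.    1.05 -1.44] F [ 0.7  0.  -1.3] w 0.0509
```

View pics/crop9.png

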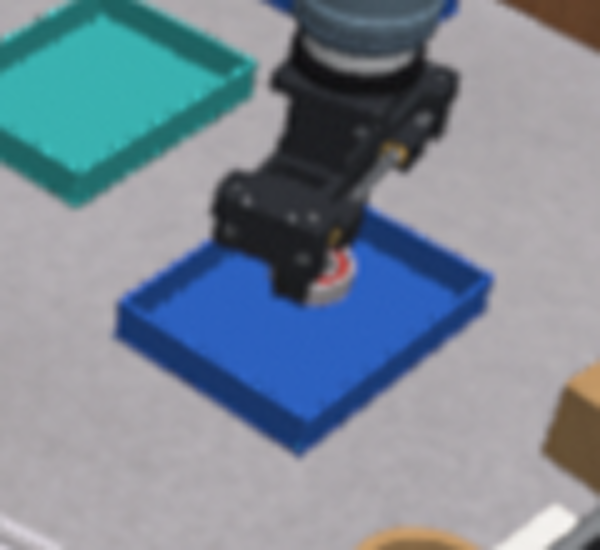

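The bearing hangs over the middle of the blue tray. Lower it gently.

Request:
play_rows(
  series=[0,0,0.4,0,0,0,0.6,0,0,0,0.6,0,0,0,0.6,0,0,0,0.4,0,0,0,0.2,0,0,0,0.2,0,0,0,0.1,0,0,0,0.1,0,0,0,0,0],
)

```text
t: 29.97
tcp_pos: [0.5395, 0.3484, -0.0124]
eef_rot: [-0.403, 3.116, 0.0]
ft_force: [0.2, 0.1, -0.9]
grip_width: 0.051
finger_force: 25.0
```

Request:
play_rows(
  series=[0,0,0.05,0,0,0,0.05,0,0,0,0.05,0,0,0,0.05,0,0,0,0,0,0,0,0,0,0,0,0,0,0,0,0,0,0,0,0,0,0,0,0,0],
)

```text
t: 30.8
tcp_pos: [0.5395, 0.3484, -0.0143]
eef_rot: [-0.403, 3.116, 0.0]
ft_force: [0.3, -0.4, -0.7]
grip_width: 0.0511
finger_force: 25.0
```

Request:
play_rows(
  series=[0,0,0.05,0,0,0,0.05,0,0,0,0,0,0,0,0,0,0,0,0,0,0,0,0,0,0,0,0,0,0,0,0,0,0,0,0,0,0,0,0,0],
)

```text
t: 31.63
tcp_pos: [0.5398, 0.3485, -0.0149]
eef_rot: [-0.403, 3.115, 0.0]
ft_force: [-0.2, -0.1, 5.5]
grip_width: 0.0515
finger_force: 25.0
```

Contact at 5.5 N. Back off slightly, release and rise.

Request:
play_rows(
  series=[0,0,-0.05,0,0,0,0,0,0,0,0,0,0,0,0,0,0,0,0,0,0,0,0,0,0,0,0,0,0,0,0,0,0,0,0,0,0,0,0,0],
  claw=7,
)

```text
t: 32.47
tcp_pos: [0.5394, 0.3484, -0.0149]
eef_rot: [0.403, -3.116, 0.0]
ft_force: [0.8, 0.7, -0.6]
grip_width: 0.0702
finger_force: 0.0
```

Request:
play_rows(
  series=[0,0,-0.5,0,0,0,-1.5,0,0,0,-2,0,0,0,-2.5,0,0,0,-2.5,0,0,0,-2.5,0,0,0,-2,0,0,0,-1,0,0,0,0,0,0,0,0,0],
)

```text
t: 33.3
tcp_pos: [0.5396, 0.3485, 0.1307]
eef_rot: [-0.403, 3.114, 0.0]
ft_force: [0.3, -1.1, -0.5]
grip_width: 0.0701
finger_force: 0.0
```

Run:
```python
from h import *
p,d=grab("scene")
save("pics/end.png",cv2.resize(p[120:290,180:420],None,fx=3.3,fy=3.3,interpolation=cv2.INTER_CUBIC))
```

```text
(no output)
```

View pics/end.png

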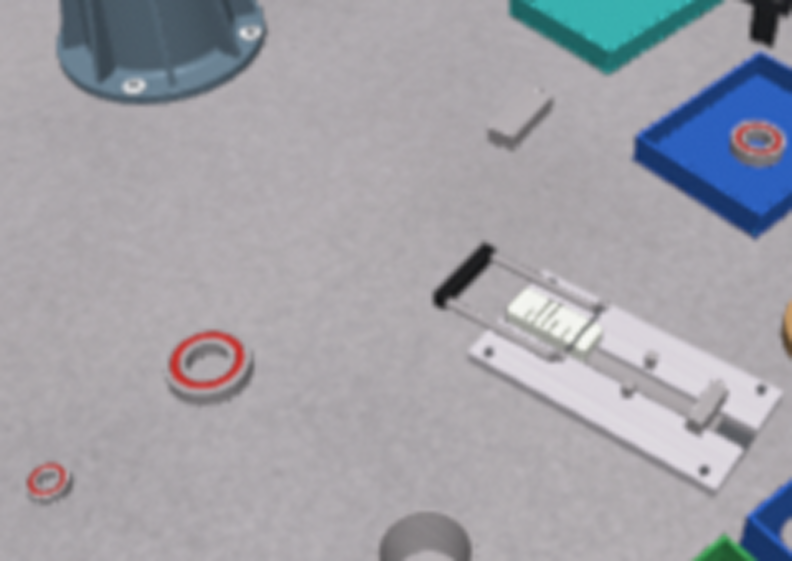

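The picture shows the bearing flat in the blue tray at (757,142), the pointer at zero, and the other two bearings where they were. Handing in.

```bash
python3 -c "
from h import *
print(r.close_job())"
```

```text
the job is handed in; nothing more can be done
None
```

The job is handed in: the 52 mm bearing was held at about 12 N for over 1.6 s, eased back to zero and laid flat in the blue tray, with the other two left alone; the first grip missed because the fingertips sat about 26 mm above the reported TCP, and I viewed 12 pictures, over the limit of 10.

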